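# Unload the clamshell tube warmer

### The job

The tube warmer has finished: turn its locking knob until it clicks over and frees the lid, swing the lid up past vertical so that it stays open by itself, and lift out every tube and lay each one in a groove of the loose steel cooling cradle, settled along the groove on both of its supports. When all tubes are in the cradle, shut the lid fully and turn the knob back until it clicks over the lid; do not disturb the two dropper bottles.

Things in the scene. Friction and masses are not known exactly. Their poses are not given: they have to be found in the camera images.
- knob (a joint): locking knob angle, rad: 0 = locked (its steel tongue lies over the lid's front edge and holds it down), 1.2 = unlocked. Grows as the knob turns clockwise seen from above. An over-centre spring snaps it to the stop at 0 or at 1.2 from either side of 0.6; it holds with about 0.13 N m at the stops and less towards 0.6
- knob_grip (a point): centre of the knob's black bar grip, on its vertical turning axis. The bar is 44 mm long along this frame's x, 12 mm thick along its y, and 26 mm high (13 mm above and below this point). Frame turns with the knob, z up. Its centre stands 75 mm above the table, higher than the lid; the steel tongue under it points along this frame's +x
- lid (a joint): lid angle of the clamshell warmer, rad: 0 = shut, grows as it opens up and away from the front, stop at 1.85. Free hinge, lid 0.28 kg, its own weight shuts it below about 1.5 and holds it open above about 1.55
- lid_handle (a point): middle of the lid's handle, a steel bar 9 mm in diameter along this frame's y with 70 mm clear between its two posts; the posts join it to the lid's front edge, leaving a 30 mm gap between bar and edge. Moves with the lid; 158 mm from the hinge line. When shut the bar is 47 mm above the table
- lid_hinge (a point): point of the hinge line level with the handle's middle (41 mm above the table). Frame is the warmer's: x from handle side to hinge side, y along the hinge, z up; the handle at lid angle a is at (-0.158 cos a + 0.006 sin a, 0, 0.158 sin a + 0.006 cos a) in it
- warmer: the white clamshell tube warmer, fixed to the table, 120 (x) x 244 (y) mm, walls 40 mm high, lid up to 55 mm when shut; origin under its centre, y along the hinge, front at -x with the knob at its right (-y) end. Inside, up to four tubes lie along x in V supports at y = -72, -24, 24 and 72 mm, caps to the front; metal floor 13 mm above the table
- cradle: loose grey steel cooling cradle, 84 (x) x 200 (y) x about 34 mm high, 0.6 kg, origin under its centre. Base plate 6 mm thick; four grooves along x at y = -72, -24, 24 and 72 mm, each made of two open V supports (90 degrees, 30 mm wide at the mouth, 6 mm thick in x, at x = -21 and +21 mm). Between the two supports fingers have 36 mm
- cradle_mid (a point): cradle's centre at the height of the axis of a tube that lies in a groove (27 mm above the cradle's underside)
- buffer_bottle_mid (a point): white dropper bottle, 29 mm diameter, 71 mm high, green band, standing behind the cradle: its centre. Bystander
- control_bottle_mid (a point): small white dropper bottle with red tip, 25 mm diameter, 57 mm high, standing behind the cradle: its centre. Bystander
- tube_1_mid (a point): capped sample tube, 12.4 mm diameter, 81 mm long, about 15 g, with a white six-sided anti-roll collar 20 mm over corners on its cap. Point on the tube's axis 35 mm from its closed end, where to grip; the frame's z runs along the axis to the cap (cap from +28 mm, collar +31 to +38 mm, cap end +46 mm, closed end -35 mm). In a groove with this point over the groove's middle it rests on both V supports, either way round. May be absent
- tube_2_mid (a point): capped sample tube, 12.4 mm diameter, 81 mm long, about 15 g, with a white six-sided anti-roll collar 20 mm over corners on its cap. Point on the tube's axis 35 mm from its closed end, where to grip; the frame's z runs along the axis to the cap (cap from +28 mm, collar +31 to +38 mm, cap end +46 mm, closed end -35 mm). In a groove with this point over the groove's middle it rests on both V supports, either way round. May be absent
- tube_3_mid (a point): capped sample tube, 12.4 mm diameter, 81 mm long, about 15 g, with a white six-sided anti-roll collar 20 mm over corners on its cap. Point on the tube's axis 35 mm from its closed end, where to grip; the frame's z runs along the axis to the cap (cap from +28 mm, collar +31 to +38 mm, cap end +46 mm, closed end -35 mm). In a groove with this point over the groove's middle it rests on both V supports, either way round. May be absent
- tube_4_mid (a point): capped sample tube, 12.4 mm diameter, 81 mm long, about 15 g, with a white six-sided anti-roll collar 20 mm over corners on its cap. Point on the tube's axis 35 mm from its closed end, where to grip; the frame's z runs along the axis to the cap (cap from +28 mm, collar +31 to +38 mm, cap end +46 mm, closed end -35 mm). In a groove with this point over the groove's middle it rests on both V supports, either way round. May be absent

How it is judged:
By the outcome, as a careful person would: the job done as asked, in the order asked, and still so for the second after the job is handed in, with the robot touching nothing.
Of tube_1, tube_2, tube_3, tube_4 only 2 to 4 are there at a start; the rules pass over those that are not, and their reading is None.
At some moment in a run one of cradle may be knocked a few centimetres aside while the robot is not near it.
Once in a run the grip may slacken for a moment while it holds something.
It also fails if it takes over 210 s, if anything falls off the work surface, if the arm or the gripper's body presses on something with over 40 N, if the wrist force passes 120 N, or if a joint passes its speed limit or range.

### The arm

A 7-joint arm with a two-finger parallel gripper is mounted at the origin on a cart in front of the work surface, level with it; the furniture and walls round the work are solid. World frame = base frame: x ahead of the robot, y to its left, z up, the work surface at z = 0. Lengths are in m, angles in rad, forces in N, time in s.
With the tool pointing down it reaches from about 0.425 to 0.925 m from the base axis. Payload 6.8 kg.
Tool frame: the origin (TCP) lies at the very end of the fingers, on their centre line; the grasp point (between the pads) lies 19 mm behind it; z points along the fingers, y is the line along which they close (so a half turn about z gives the same grasp; the last joint's range is limited). The gripper opens to 85 mm and grips with 20 to 120 N. Pads are 22 mm wide; open, the fingers measure 114 mm over their backs; the gripper's body (76 mm by 85 mm) begins 54 mm behind the grasp point. The pads swing forward as they close: fully open they stand 13 mm farther back than shut.
Start: joints at [1.003, 0.477, 0.022, 1.555, -0.011, 1.109, -0.083], TCP at [0.3, -0.605, 0.231] pointing down, gripper open.
Joint ranges: [-2.96, 2.96], [-0.34, 2.1], [-1.41, 1.46], [0.24, 2.44], [-1.37, 4.51], [0.17, 1.92], [-2.96, 2.96]. Speed limits (rad/s): [2.39, 2.39, 3.14, 3.14, 3.14, 3.14, 3.14].

### API

Orientations are given as a rotation vector (axis times angle).
In Python, from bench import r gives the robot as it stands.
- The arm moves only by the shell command python3 -m jog 'ROWS' [FORCE]. ROWS is JSON, a list of rows, each an object of numbers: "fingers": the finger opening in m, from 0 to 0.0854; "x", "y", "z": the shift along the tool's x, y, z in m; "rx", "ry", "rz": the turn, a rotation vector about the tool's x, y, z in degrees. In form: [{"fingers": .., "x": .., "y": .., "z": .., "rx": .., "ry": .., "rz": ..}, ...]. A call has 1 to 8 rows; each row shifts and turns the commanded pose from where the row before left it, along the tool's axes as they then stand; what a row does not reach is not made up. A row lasts 1/8 s, in which the tool goes at most 62.5 mm and 10.7 degrees, less where a joint would pass 70% of its speed; a pose out of reach is approached as far as the arm can. A call is refused whole if a number of a shift passes 0.0625 or a number of a turn 10.7, either way. A call with a gripper value outside its range is refused whole. The fingers move at their own pace and stop on an object; FORCE is the grip in N (left out, the last holds). Time passes only in rows, so rows that do not move let the fingers close. It gives the time, the measured TCP pose, the force, the opening and the grip force at its end, in the units of the state.
- r.get_obs(): the state, without advancing time (a new reading comes with each control period).
- r.grab_frame(name): name is "side" or "top"; returns (picture, depth): 480x640x3 uint8, red, green, blue; 480x640 float32, m along the optical axis (not along the pixel's ray), 0 where there is no reading.
- r.get_calibration(name): a dict with "mtx" (3x3 intrinsics, pixels), "extrinsics" (4x4, takes a point from camera to world coordinates). Camera axes: x right, y down, z forward; pixel columns grow to the right and rows downward; lengths in m; the calibration is good to about 2 mm. A picture is of the moment at which its call begins. get_calibration takes no time and is no camera call.
- r.hand_in(): hands the job in; it is judged then, once.
Trained networks look in the newest picture that a camera, given by its name, has taken for a name from the list of things; names that differ only in an ending like _2 or _b are one class to them, and where a whole thing is asked for, a point or a joint stands for the part that bears it (a point fixed in the world has none). Each returns a list of dicts, best first, with "score" (0 to 1); they miss things now and then, are a little off and sometimes report something else, mostly with a low value. They report only what shows in the picture. A call takes as long as a camera call.
- r.search_frame(target, camera): "xyz" ([x, y, z] in m, in world coordinates, good to about 4 mm: the middle of the surface that is visible of it).
- r.landmark_of(target, camera): "xyz" ([x, y, z] in m, in world coordinates, good to about 4 mm: a listed point, or the origin of a listed thing).
The state is a dict: "clock": time; "joints": joint angles; "qvel": joint speeds; "tau": joint torques, N m; "tcp_pos": TCP position; "orientation": TCP orientation; "contact_force": force on the tool from outside, world axes, zero at the start; "moment": the same for the moment, N m; "grip_width": finger opening in m; "gripper_force": force on a finger pad.
Only numpy, scipy, OpenCV 4.12 (cv2) and the standard library are available. Lean on these libraries where they do the work, as an engineer would, in place of code of your own. Each camera call takes 0.05 s, during which the arm holds its last target. There are 200 camera calls.

## Working session

There is one attempt and no reset: what is moved stays moved. The work goes in short steps, Python scripts to look and compute and a shell command to move; the robot and the scene stay as the last step left them, time stands still between calls to the robot, and variables do not carry over. Pictures are saved under pics/ and viewed, at most 14 in all, crops included, and the job is handed in when it is done.

```bash
ls; mkdir -p pics; cat > h.py <<'E'
import numpy as np, cv2
from bench import r
from scipy.spatial.transform import Rotation as R
def snap(cam,fn=None):
    p,d=r.grab_frame(cam)
    if fn: cv2.imwrite('pics/'+fn,p[:,:,::-1])
    return p,d
def world(cam,d):
    c=r.get_calibration(cam);K=c['mtx'];T=np.array(c['extrinsics'])
    v,u=np.mgrid[:480,:640]
    P=np.stack([(u-K[0][2])/K[0][0]*d,(v-K[1][2])/K[1][1]*d,d],-1)
    return P@T[:3,:3].T+T[:3,3]
def st():
    o=r.get_obs();M=R.from_rotvec(o['orientation']).as_matrix()
    print(round(o['clock'],2),'tcp',np.round(o['tcp_pos'],4),'x',M[:,0].round(3),'y',M[:,1].round(3),'z',M[:,2].round(3),'w',round(o['grip_width'],4),'F',np.round(o['contact_force'],1),'g',round(o['gripper_force'],1),'q',np.round(o['joints'],2))
    return o,M
E
python3 - <<'E'
from h import *
st()
for cam in ['top','side']:
    p,d=snap(cam,cam+'0.png')
    for n in ['knob_grip','lid_handle','lid_hinge','warmer','cradle','cradle_mid','buffer_bottle_mid','control_bottle_mid','tube_1_mid']:
        print(cam,n,[(np.round(x['xyz'],3).tolist(),round(x['score'],2)) for x in r.landmark_of(n,cam)[:4]])
E
```

```text
pics
0.0 tcp [ 0.2992 -0.6044  0.2303] x [ 0.896  0.444 -0.   ] y [ 0.444 -0.896 -0.002] z [-0.001  0.002 -1.   ] w 0.0852 F [0.1 0.2 0.4] g 0.0 q [ 1.    0.48  0.02  1.56 -0.01  1.11 -0.08]
top knob_grip [([0.465, -0.042, 0.072], 0.72)]
top lid_handle [([0.462, 0.064, 0.046], 0.59)]
top lid_hinge [([0.624, 0.068, 0.041], 0.62)]
top warmer [([0.556, 0.047, -0.001], 0.94)]
top cradle [([0.512, -0.327, 0.004], 0.97)]
top cradle_mid [([0.511, -0.326, 0.002], 0.21)]
top buffer_bottle_mid [([0.662, -0.185, 0.032], 0.72)]
top control_bottle_mid [([0.675, -0.286, 0.029], 0.66)]
top tube_1_mid []
side knob_grip [([0.464, -0.046, 0.072], 0.77)]
side lid_handle [([0.46, 0.066, 0.049], 0.89), ([0.662, -0.177, 0.034], 0.5)]
side lid_hinge [([0.623, 0.066, 0.041], 0.92)]
side warmer [([0.564, 0.044, 0.001], 0.95)]
side cradle [([0.509, -0.329, -0.002], 0.62)]
side cradle_mid [([0.509, -0.332, 0.025], 0.81), ([0.461, 0.065, 0.045], 0.72)]
side buffer_bottle_mid [([0.662, -0.179, 0.034], 0.75)]
side control_bottle_mid [([0.671, -0.289, 0.028], 0.84)]
side tube_1_mid []
```

View pics/top0.png

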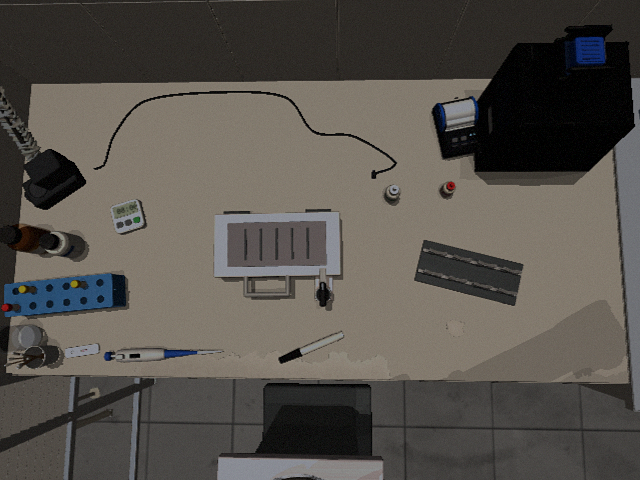

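View pics/side0.png

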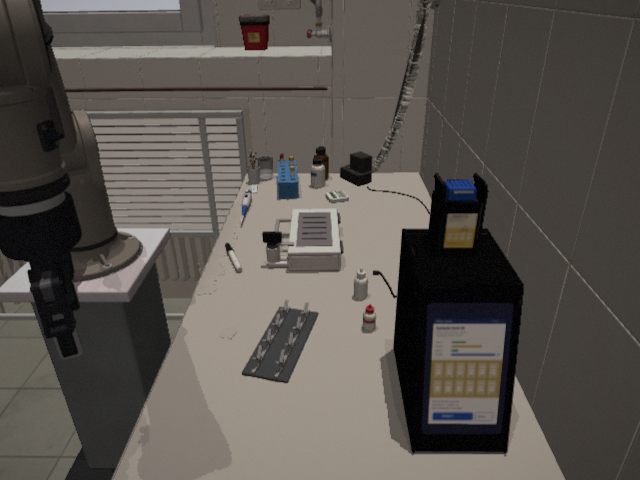

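```bash
python3 - <<'E'
from h import *
p,d=snap('top');W=world('top',d)
np.set_printoptions(suppress=True,precision=4)
x,y,z=W[...,0],W[...,1],W[...,2]
# lid top
def rect(m,n):
    pts=(W[m][:,:2]*1000).astype(np.float32)
    print(n,m.sum(),cv2.minAreaRect(pts), np.median(W[m],0))
ok=d>0
rect(ok&(z>.05)&(z<.06)&(x>.45)&(x<.68)&(y>-.1)&(y<.22),'lid')
rect(ok&(z>.078)&(z<.1)&(x>.42)&(x<.51)&(y>-.09)&(y<.0),'knob')
rect(ok&(z>.004)&(z<.011)&(x>.42)&(x<.62)&(y>-.47)&(y<-.2),'cradle')
rect(ok&(z>.02)&(z<.05)&(x>.42)&(x<.62)&(y>-.47)&(y<-.2),'cradleV')
rect(ok&(z>.025)&(z<.065)&(x>.43)&(x<.485)&(y>0)&(y<.14),'handle')
E
```

```text
lid 8210 ((535.685791015625, 44.51177978515625), (172.37449645996094, 244.6597900390625), 0.43260839581489563) [0.5543 0.0437 0.054 ]
knob 168 ((462.8713684082031, -45.485591888427734), (43.34669876098633, 11.056340217590332), 0.3284793198108673) [ 0.4627 -0.0455  0.088 ]
cradle 3844 ((519.9952392578125, -335.09197998046875), (197.80970764160156, 268.595458984375), 0.5297949910163879) [ 0.5087 -0.3306  0.0072]
cradleV 463 ((508.9961853027344, -330.7698059082031), (179.1781005859375, 48.35698699951172), 75.94567108154297) [ 0.5094 -0.3298  0.0288]
handle 316 ((471.1994323730469, 62.909820556640625), (24.723600387573242, 88.66529083251953), 0.33166608214378357) [0.4645 0.0624 0.0516]
```

The top view shows the warmer at (278,245) with its knob at (322,290), the cradle at (468,272) turned by about 14°, and the bottles at (393,192) and (447,187). The side view agrees. I'll turn the tool and go above the knob.

```bash
python3 -m jog '[{"rz":-10.7},{"rz":-10.7},{"rz":-10.7},{"rz":-10.7},{"rz":-10.7},{"rz":-10.7},{"rz":-10.7},{"rz":-10.7}]'; python3 -m jog '[{"rz":-10.7},{"rz":-10.7},{"rz":-10.7},{"rz":-10.7},{"rz":-10.7},{"rz":-10.7},{"rz":-3.9}]'; python3 -m jog '[{"x":-0.0164,"y":0.055,"fingers":0.05},{"x":-0.0164,"y":0.055},{"x":-0.0164,"y":0.055},{"x":-0.0164,"y":0.055},{"x":-0.0164,"y":0.055},{"x":-0.0164,"y":0.055},{"x":-0.0164,"y":0.055},{"x":-0.0164,"y":0.055}]' ; python3 -m jog '[{"x":-0.0164,"y":0.055},{"x":-0.0164,"y":0.055},{}]'; python3 -c "
from h import *
st()"
```

```text
1.05 tcp [ 0.2996 -0.6049  0.2313] x [0.896 0.444 0.   ] y [ 0.444 -0.896 -0.   ] z [-0.  0. -1.] w 0.0856 F [ 0.4  0.3 -0. ] g 0.0 q [ 1.    0.48  0.02  1.56 -0.01  1.11 -0.08]validation failed for argument at $[0]...
validation failed for argument at $[0]...
validation failed for argument at $[0]...
validation failed for argument at $[0]...
```

```bash
python3 -m jog '[{"fingers":0.05,"x":0,"y":0,"z":0,"rx":0,"ry":0,"rz":-10.7},{"fingers":0.05,"x":0,"y":0,"z":0,"rx":0,"ry":0,"rz":-10.7},{"fingers":0.05,"x":0,"y":0,"z":0,"rx":0,"ry":0,"rz":-10.7},{"fingers":0.05,"x":0,"y":0,"z":0,"rx":0,"ry":0,"rz":-10.7},{"fingers":0.05,"x":0,"y":0,"z":0,"rx":0,"ry":0,"rz":-10.7},{"fingers":0.05,"x":0,"y":0,"z":0,"rx":0,"ry":0,"rz":-10.7},{"fingers":0.05,"x":0,"y":0,"z":0,"rx":0,"ry":0,"rz":-10.7},{"fingers":0.05,"x":0,"y":0,"z":0,"rx":0,"ry":0,"rz":-10.7}]'; python3 -c "
from h import *
st()"
```

```text
clock: 2.05
tcp_pos: [0.2995, -0.6049, 0.2313]
orientation: [-1.75, -2.609, 0.0]
contact_force: [-0.4, 0.5, -0.0]
grip_width: 0.0503
gripper_force: 0.0
2.05 tcp [ 0.2995 -0.6049  0.2313] x [-0.379  0.925 -0.   ] y [ 0.925  0.379 -0.   ] z [-0. -0. -1.] w 0.0503 F [-0.4  0.5 -0. ] g 0.0 q [ 1.22  0.5  -0.3   1.54  0.15  1.13  1.29]
```

```bash
python3 -m jog '[{"fingers":0.05,"x":0,"y":0,"z":0,"rx":0,"ry":0,"rz":-10.7},{"fingers":0.05,"x":0,"y":0,"z":0,"rx":0,"ry":0,"rz":-10.7},{"fingers":0.05,"x":0,"y":0,"z":0,"rx":0,"ry":0,"rz":-10.7},{"fingers":0.05,"x":0,"y":0,"z":0,"rx":0,"ry":0,"rz":-10.7},{"fingers":0.05,"x":0,"y":0,"z":0,"rx":0,"ry":0,"rz":-10.7},{"fingers":0.05,"x":0,"y":0,"z":0,"rx":0,"ry":0,"rz":-10.7},{"fingers":0.05,"x":0,"y":0,"z":0,"rx":0,"ry":0,"rz":-3.5}]' >/dev/null; python3 -m jog '[{"fingers":0.05,"x":-0.0164,"y":0.055,"z":0,"rx":0,"ry":0,"rz":0},{"fingers":0.05,"x":-0.0164,"y":0.055,"z":0,"rx":0,"ry":0,"rz":0},{"fingers":0.05,"x":-0.0164,"y":0.055,"z":0,"rx":0,"ry":0,"rz":0},{"fingers":0.05,"x":-0.0164,"y":0.055,"z":0,"rx":0,"ry":0,"rz":0},{"fingers":0.05,"x":-0.0164,"y":0.055,"z":0,"rx":0,"ry":0,"rz":0},{"fingers":0.05,"x":-0.0164,"y":0.055,"z":0,"rx":0,"ry":0,"rz":0},{"fingers":0.05,"x":-0.0164,"y":0.055,"z":0,"rx":0,"ry":0,"rz":0},{"fingers":0.05,"x":-0.0164,"y":0.055,"z":0,"rx":0,"ry":0,"rz":0}]' >/dev/null;  python3 -m jog '[{"fingers":0.05,"x":-0.0164,"y":0.055,"z":0,"rx":0,"ry":0,"rz":0},{"fingers":0.05,"x":-0.0164,"y":0.055,"z":0,"rx":0,"ry":0,"rz":0},{"fingers":0.05,"x":0,"y":0,"z":0,"rx":0,"ry":0,"rz":0}]' >/dev/null; python3 -c "
from h import *
st()"
```

```text
4.3 tcp [ 0.4681 -0.0509  0.2321] x [-1.    -0.002 -0.002] y [-0.002  1.     0.001] z [ 0.002  0.001 -1.   ] w 0.0501 F [-1.  -0.4 -0. ] g 0.0 q [ 0.74  0.24 -0.87  1.98  0.21  1.01  1.35]
```

```bash
python3 -m jog '[{"fingers":0.05,"x":0.005,"y":0.0055,"z":0.04,"rx":0,"ry":0,"rz":0},{"fingers":0.05,"x":0,"y":0,"z":0.04,"rx":0,"ry":0,"rz":0},{"fingers":0.05,"x":0,"y":0,"z":0.04,"rx":0,"ry":0,"rz":0},{"fingers":0.05,"x":0,"y":0,"z":0.04,"rx":0,"ry":0,"rz":0},{"fingers":0.05,"x":0,"y":0,"z":0.007,"rx":0,"ry":0,"rz":0},{"fingers":0.05,"x":0,"y":0,"z":0,"rx":0,"ry":0,"rz":0}]'; python3 -m jog '[{"fingers":0.005,"x":0,"y":0,"z":0,"rx":0,"ry":0,"rz":0},{"fingers":0.005,"x":0,"y":0,"z":0,"rx":0,"ry":0,"rz":0},{"fingers":0.005,"x":0,"y":0,"z":0,"rx":0,"ry":0,"rz":0},{"fingers":0.005,"x":0,"y":0,"z":0,"rx":0,"ry":0,"rz":0},{"fingers":0.005,"x":0,"y":0,"z":0,"rx":0,"ry":0,"rz":0}]' 60;  python3 -c "
from h import *
st()"
```

```text
clock: 5.05
tcp_pos: [0.4623, -0.0508, 0.0648]
orientation: [0.011, 3.142, -0.0]
contact_force: [0.2, -0.5, 1.0]
grip_width: 0.0503
gripper_force: 0.0
clock: 5.68
tcp_pos: [0.4635, -0.0451, 0.0663]
orientation: [0.003, 3.137, 0.008]
contact_force: [-3.4, 14.9, 9.1]
grip_width: 0.0108
gripper_force: 60.0
5.67 tcp [ 0.4635 -0.0451  0.0663] x [-1.     0.002 -0.004] y [0.002 1.    0.005] z [ 0.004  0.005 -1.   ] w 0.0108 F [-3.4 14.9  9.1] g 60.0 q [ 0.57  0.48 -0.72  2.14  0.5   0.68  1.07]
```

```bash
python3 -m jog '[{"fingers":0.005,"x":0,"y":0.0055,"z":0,"rx":0,"ry":0,"rz":0},{"fingers":0.005,"x":0,"y":0,"z":0,"rx":0,"ry":0,"rz":10},{"fingers":0.005,"x":0,"y":0,"z":0,"rx":0,"ry":0,"rz":10},{"fingers":0.005,"x":0,"y":0,"z":0,"rx":0,"ry":0,"rz":10},{"fingers":0.005,"x":0,"y":0,"z":0,"rx":0,"ry":0,"rz":10}]';python3 -m jog '[{"fingers":0.005,"x":0,"y":0,"z":0,"rx":0,"ry":0,"rz":10},{"fingers":0.005,"x":0,"y":0,"z":0,"rx":0,"ry":0,"rz":10},{"fingers":0.005,"x":0,"y":0,"z":0,"rx":0,"ry":0,"rz":8},{"fingers":0.005,"x":0,"y":0,"z":0,"rx":0,"ry":0,"rz":0}]';  python3 -c "
from h import *
st();print(r.get_obs()['moment'])"
```

```text
clock: 6.3
tcp_pos: [0.4632, -0.0453, 0.0663]
orientation: [1.091, 2.943, -0.001]
contact_force: [-2.3, -1.5, 11.4]
grip_width: 0.0105
gripper_force: 60.4
clock: 6.8
tcp_pos: [0.4628, -0.0453, 0.0662]
orientation: [1.764, 2.597, -0.001]
contact_force: [-3.4, -0.6, 12.1]
grip_width: 0.0105
gripper_force: 60.8
6.8 tcp [ 0.4628 -0.0453  0.0662] x [-0.369  0.93  -0.002] y [0.93  0.369 0.001] z [ 0.002 -0.002 -1.   ] w 0.0105 F [-3.4 -0.6 12.1] g 60.8 q [ 0.33  0.42 -0.43  2.16  0.3   0.62  0.06]
[-0.56718435  0.90649214  0.24895756]
```

```bash
python3 -m jog '[{"fingers":0.04,"x":0,"y":0,"z":0,"rx":0,"ry":0,"rz":0},{"fingers":0.04,"x":0,"y":0,"z":0,"rx":0,"ry":0,"rz":0},{"fingers":0.04,"x":0,"y":0,"z":-0.04,"rx":0,"ry":0,"rz":0},{"fingers":0.04,"x":0,"y":0,"z":-0.04,"rx":0,"ry":0,"rz":0},{"fingers":0.02,"x":0,"y":0,"z":0,"rx":0,"ry":0,"rz":10.7},{"fingers":0.02,"x":0,"y":0,"z":0,"rx":0,"ry":0,"rz":10.7},{"fingers":0.02,"x":0.055,"y":0,"z":0,"rx":0,"ry":0,"rz":0},{"fingers":0.02,"x":0.055,"y":0.001,"z":0,"rx":0,"ry":0,"rz":0}]';  python3 - <<'E'
from h import *
st()
for cam in ['top','side']:
    p,d=snap(cam,cam+'1.png')
    for n in ['knob_grip','lid_handle']:
        print(cam,n,[(np.round(x['xyz'],3).tolist(),round(x['score'],2)) for x in r.landmark_of(n,cam)[:3]])
a=cv2.imread('pics/top1.png')[180:340,190:370];cv2.imwrite('pics/c1.png',cv2.resize(a,None,fx=3.5,fy=3.5))
E
```

```text
clock: 7.8
tcp_pos: [0.4628, 0.0658, 0.1446]
orientation: [2.219, 2.223, 0.001]
contact_force: [0.8, -0.5, 0.1]
grip_width: 0.0202
gripper_force: 0.0
7.8 tcp [0.4628 0.0658 0.1446] x [-0.002  1.     0.   ] y [1.    0.002 0.001] z [ 0.001  0.    -1.   ] w 0.0202 F [ 0.8 -0.5  0.1] g 0.0 q [ 0.14  0.29 -0.48  2.1   0.18  0.79 -0.45]
top knob_grip [([0.466, -0.042, 0.073], 0.91), ([0.663, -0.186, 0.032], 0.53)]
top lid_handle [([0.459, 0.064, 0.046], 0.57)]
side knob_grip [([0.461, -0.046, 0.073], 0.7), ([0.67, -0.292, 0.029], 0.2)]
side lid_handle [([0.466, 0.063, 0.047], 0.92)]
```

View pics/c1.png

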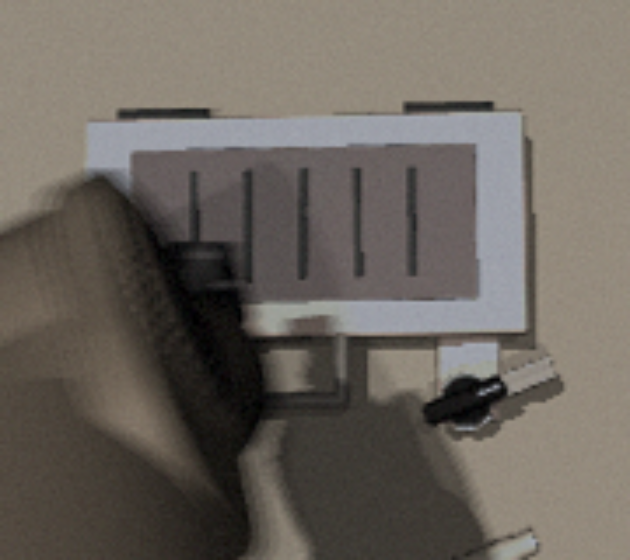

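The crop shows the knob's tongue turned clear of the lid at (530,375) and the handle bar at about row 400. Next is to grip the handle.

```bash
python3 -m jog '[{"fingers":0.022,"x":-0.001,"y":0.0005,"z":0.04,"rx":0,"ry":0,"rz":0},{"fingers":0.022,"x":0,"y":0,"z":0.03,"rx":0,"ry":0,"rz":0},{"fingers":0.022,"x":0,"y":0,"z":0.02,"rx":0,"ry":0,"rz":0},{"fingers":0.022,"x":0,"y":0,"z":0.01,"rx":0,"ry":0,"rz":0},{"fingers":0.022,"x":0,"y":0,"z":0.01,"rx":0,"ry":0,"rz":0},{"fingers":0.022,"x":0,"y":0,"z":0.0,"rx":0,"ry":0,"rz":0}]'; python3 -m jog '[{"fingers":0.0,"x":0,"y":0,"z":0,"rx":0,"ry":0,"rz":0},{"fingers":0.0,"x":0,"y":0,"z":0,"rx":0,"ry":0,"rz":0},{"fingers":0.0,"x":0,"y":0,"z":0,"rx":0,"ry":0,"rz":0}]' 25;  python3 -c "
from h import *
st()"
```

```text
clock: 8.85
tcp_pos: [0.463, 0.0637, 0.0341]
orientation: [-2.217, -2.225, 0.001]
contact_force: [0.2, 0.4, -0.4]
grip_width: 0.022
gripper_force: 0.0
clock: 9.22
tcp_pos: [0.462, 0.064, 0.0346]
orientation: [-2.216, -2.226, 0.002]
contact_force: [-5.3, 0.2, 5.6]
grip_width: 0.0077
gripper_force: 24.8
9.22 tcp [0.462  0.064  0.0346] x [-0.005  1.    -0.001] y [ 1.     0.005 -0.001] z [-0.001 -0.001 -1.   ] w 0.0077 F [-5.3  0.2  5.6] g 24.8 q [ 0.06  0.48 -0.39  2.17  0.34  0.56 -0.58]
```

```bash
python3 -m jog '[{"fingers":0.0,"x":0,"y":0.0043,"z":-0.0313,"rx":0,"ry":0,"rz":0},{"fingers":0.0,"x":0,"y":0.0105,"z":-0.0298,"rx":0,"ry":0,"rz":0},{"fingers":0.0,"x":0,"y":0.0162,"z":-0.0271,"rx":0,"ry":0,"rz":0},{"fingers":0.0,"x":0,"y":0.0212,"z":-0.0233,"rx":0,"ry":0,"rz":0},{"fingers":0.0,"x":0,"y":0,"z":0,"rx":0,"ry":0,"rz":0}]';  python3 -c "
from h import *
st()"
```

```text
clock: 9.85
tcp_pos: [0.5131, 0.0651, 0.148]
orientation: [-2.214, -2.225, 0.006]
contact_force: [-18.1, 0.2, 15.3]
grip_width: 0.0078
gripper_force: 26.1
9.85 tcp [0.5131 0.0651 0.148 ] x [-0.005  1.    -0.001] y [ 1.     0.005 -0.005] z [-0.005 -0.001 -1.   ] w 0.0078 F [-18.1   0.2  15.3] g 26.1 q [ 0.14  0.36 -0.47  1.98  0.21  0.85 -0.44]
```

```bash
python3 -m jog '[{"fingers":0.0,"x":0,"y":0.0225,"z":-0.0217,"rx":0,"ry":0,"rz":0},{"fingers":0.0,"x":0,"y":0.0286,"z":-0.0132,"rx":0,"ry":0,"rz":0},{"fingers":0.0,"x":0,"y":0,"z":0,"rx":0,"ry":0,"rz":0}]';  python3 -c "
from h import *
st()"
```

```text
clock: 10.22
tcp_pos: [0.569, 0.0662, 0.1824]
orientation: [2.216, 2.226, 0.008]
contact_force: [-3.0, 2.4, 6.7]
grip_width: 0.0074
gripper_force: 26.9
10.22 tcp [0.569  0.0662 0.1824] x [-0.005  1.     0.003] y [1.    0.005 0.004] z [ 0.004  0.003 -1.   ] w 0.0074 F [-3.   2.4  6.7] g 26.9 q [ 0.14  0.4  -0.46  1.83  0.21  0.95 -0.41]
```

```bash
python3 -m jog '[{"fingers":0.0,"x":0,"y":0.0308,"z":-0.0068,"rx":0,"ry":0,"rz":0},{"fingers":0.0,"x":0,"y":0.0315,"z":-0.0011,"rx":0,"ry":0,"rz":0},{"fingers":0.0,"x":0,"y":0.0235,"z":0.0034,"rx":0,"ry":0,"rz":0},{"fingers":0.0,"x":0,"y":0,"z":0,"rx":0,"ry":0,"rz":0}]';  python3 -c "
from h import *
st()"
```

```text
clock: 10.72
tcp_pos: [0.6544, 0.0676, 0.1862]
orientation: [2.215, 2.228, 0.009]
contact_force: [1.0, 4.7, 5.5]
grip_width: 0.0084
gripper_force: 16.6
10.72 tcp [0.6544 0.0676 0.1862] x [-0.006  1.     0.004] y [1.    0.006 0.004] z [ 0.004  0.004 -1.   ] w 0.0084 F [1.  4.7 5.5] g 16.6 q [ 0.11  0.52 -0.43  1.62  0.24  1.04 -0.38]
```

```bash
python3 -m jog '[{"fingers":0.03,"x":0,"y":0,"z":0,"rx":0,"ry":0,"rz":0},{"fingers":0.03,"x":0,"y":0,"z":0,"rx":0,"ry":0,"rz":0},{"fingers":0.03,"x":0,"y":0,"z":-0.04,"rx":0,"ry":0,"rz":0},{"fingers":0.03,"x":0,"y":0,"z":-0.03,"rx":0,"ry":0,"rz":0},{"fingers":0.05,"x":-0.04,"y":-0.045,"z":0,"rx":0,"ry":0,"rz":0},{"fingers":0.05,"x":-0.04,"y":-0.045,"z":0,"rx":0,"ry":0,"rz":0},{"fingers":0.05,"x":-0.04,"y":-0.045,"z":0,"rx":0,"ry":0,"rz":0},{"fingers":0.05,"x":-0.04,"y":-0.045,"z":0,"rx":0,"ry":0,"rz":0}]'; python3 -m jog '[{"fingers":0.05,"x":-0.06,"y":0,"z":0,"rx":0,"ry":0,"rz":-10.7},{"fingers":0.05,"x":0,"y":0,"z":0,"rx":0,"ry":0,"rz":-10.7},{"fingers":0.05,"x":0,"y":0,"z":0,"rx":0,"ry":0,"rz":-10.7},{"fingers":0.05,"x":0,"y":0,"z":0,"rx":0,"ry":0,"rz":-10.7},{"fingers":0.05,"x":0,"y":0,"z":0,"rx":0,"ry":0,"rz":-10.7},{"fingers":0.05,"x":0,"y":0,"z":0,"rx":0,"ry":0,"rz":-10.7},{"fingers":0.05,"x":0,"y":0,"z":0,"rx":0,"ry":0,"rz":-10.7},{"fingers":0.05,"x":0,"y":0,"z":0,"rx":0,"ry":0,"rz":-10.7}]'; cat > look.py <<'E'
import sys
from h import *
st()
n=sys.argv[1]
for cam in ['top','side']:
    p,d=snap(cam,cam+n+'.png')
    for t in ['tube_1_mid','cradle','lid_handle']:
        print(cam,t,[(np.round(x['xyz'],3).tolist(),round(x['score'],2)) for x in r.landmark_of(t,cam)[:5]])
    if cam=='top':
        W=world('top',d);x,y,z=W[...,0],W[...,1],W[...,2]
        m=(d>0)&(z>.02)&(z<.05)&(x>.42)&(x<.64)&(y>-.47)&(y<-.17)
        print(cv2.minAreaRect((W[m][:,:2]*1000).astype(np.float32)),m.sum(),'warmer centre guess .56 .0445')
a=cv2.imread('pics/top%s.png'%n)[150:340,190:550];cv2.imwrite('pics/c%s.png'%n,cv2.resize(a,None,fx=2.2,fy=2.2))
E
python3 look.py 2
```

```text
clock: 11.72
tcp_pos: [0.4705, -0.0978, 0.255]
orientation: [2.218, 2.225, -0.002]
contact_force: [0.4, -1.2, 0.7]
grip_width: 0.0501
gripper_force: 0.0
clock: 12.72
tcp_pos: [0.4725, -0.1507, 0.255]
orientation: [-0.133, -3.138, 0.001]
contact_force: [0.3, 0.1, -0.3]
grip_width: 0.0503
gripper_force: 0.0
12.72 tcp [ 0.4725 -0.1507  0.255 ] x [-0.996  0.085  0.001] y [ 0.085  0.996 -0.001] z [-0.001 -0.001 -1.   ] w 0.0503 F [ 0.3  0.1 -0.3] g 0.0 q [ 0.68  0.2  -0.56  1.92  0.12  1.06  1.55]
top tube_1_mid []
top cradle []
top lid_handle [([0.668, 0.071, 0.196], 0.74), ([0.464, -0.043, 0.074], 0.51)]
((0.0, 0.0), (0.0, 0.0), 0.0) 0 warmer centre guess .56 .0445
side tube_1_mid [([0.559, 0.116, 0.03], 0.2)]
side cradle [([0.507, -0.33, 0.001], 0.58)]
side lid_handle [([0.669, 0.068, 0.192], 0.7)]
```

View pics/c2.png

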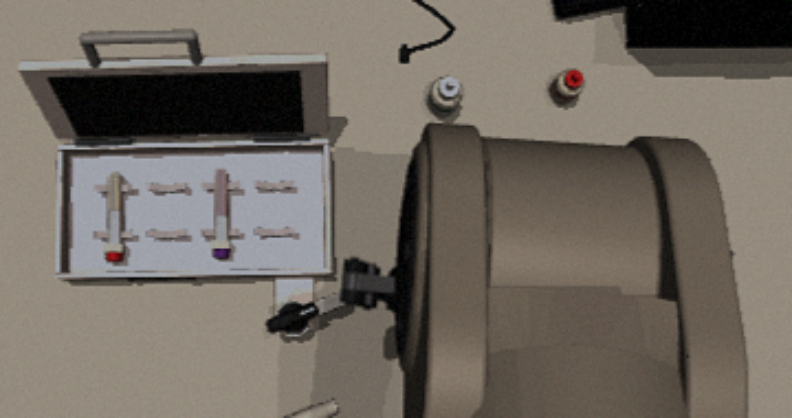

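The lid is open. Two tubes are in the warmer, at crop (115,215) with a red cap and (222,215) with a purple cap; the other two supports are empty. I'll get their positions from depth.

```bash
python3 - <<'E'
from h import *
p,d=snap('top');W=world('top',d);x,y,z=W[...,0],W[...,1],W[...,2]
for yc in (.1165,.0205):
    m=(d>0)&(abs(y-yc)<.02)&(x>.505)&(x<.605)&(z>.025)&(z<.06)
    P=W[m]
    for a in np.arange(.505,.6,.008):
        q=P[(P[:,0]>=a)&(P[:,0]<a+.008)]
        if len(q): print(round(a,3),len(q),'y',q[:,1].min().round(4),q[:,1].max().round(4),np.median(q[:,1]).round(4),'ztop',np.percentile(q[:,2],90).round(4))
    print(P.min(0),P.max(0))
E
```

```text
0.505 5 y 0.1126 0.1209 0.1166 ztop 0.0377
0.513 31 y 0.1072 0.1229 0.1144 ztop 0.0393
0.521 34 y 0.107 0.1233 0.1141 ztop 0.0402
0.529 52 y 0.0996 0.1339 0.1162 ztop 0.0373
0.537 40 y 0.0994 0.1332 0.1157 ztop 0.0372
0.545 28 y 0.1099 0.1227 0.1155 ztop 0.0376
0.553 28 y 0.1107 0.1231 0.1159 ztop 0.0374
0.561 28 y 0.1104 0.1229 0.1163 ztop 0.0376
0.569 38 y 0.1004 0.1342 0.1162 ztop 0.0372
0.577 48 y 0.1004 0.1347 0.1169 ztop 0.0371
0.585 20 y 0.1117 0.1223 0.1166 ztop 0.0375
[0.51276711 0.09943971 0.02554817] [0.59255753 0.13466242 0.04194082]
0.513 22 y 0.0135 0.0275 0.0204 ztop 0.0377
0.521 40 y 0.0113 0.0278 0.019 ztop 0.0404
0.529 38 y 0.0036 0.0371 0.0194 ztop 0.0377
0.537 53 y 0.0038 0.037 0.0196 ztop 0.0377
0.545 26 y 0.0142 0.0259 0.0196 ztop 0.0373
0.553 23 y 0.0159 0.026 0.0214 ztop 0.0372
0.561 24 y 0.0161 0.0262 0.0206 ztop 0.0384
0.569 24 y 0.0159 0.0261 0.0208 ztop 0.0386
0.577 62 y 0.0042 0.0377 0.0211 ztop 0.0378
0.585 24 y 0.0163 0.0266 0.0211 ztop 0.0377
0.593 4 y 0.0184 0.0246 0.0213 ztop 0.0358
[0.51562733 0.00364819 0.02509632] [0.59434898 0.03767788 0.04199221]
```

```bash
python3 -m jog '[{"fingers":0.036,"x":0,"y":0,"z":0,"rx":0,"ry":0,"rz":-4.9},{"fingers":0.036,"x":-0.0285,"y":0.05,"z":0,"rx":0,"ry":0,"rz":0},{"fingers":0.036,"x":-0.0285,"y":0.05,"z":0,"rx":0,"ry":0,"rz":0},{"fingers":0.036,"x":-0.0285,"y":0.05,"z":0,"rx":0,"ry":0,"rz":0},{"fingers":0.036,"x":0,"y":0.021,"z":0.04,"rx":0,"ry":0,"rz":0},{"fingers":0.036,"x":0,"y":0,"z":0.055,"rx":0,"ry":0,"rz":0},{"fingers":0.036,"x":0,"y":0,"z":0.055,"rx":0,"ry":0,"rz":0},{"fingers":0.036,"x":0,"y":0,"z":0,"rx":0,"ry":0,"rz":0}]';  python3 -c "
from h import *
st()"
```

```text
clock: 14.18
tcp_pos: [0.5565, 0.0201, 0.1017]
orientation: [-0.007, -3.133, 0.001]
contact_force: [-0.3, -0.5, 0.7]
grip_width: 0.0358
gripper_force: 0.0
14.18 tcp [0.5565 0.0201 0.1017] x [-1.     0.005  0.008] y [ 0.005  1.    -0.   ] z [-0.008 -0.    -1.   ] w 0.0358 F [-0.3 -0.5  0.7] g 0.0 q [ 0.3   0.51 -0.58  1.91  0.37  0.83  1.09]
```

```bash
python3 -m jog '[{"fingers":0.036,"x":-0.0015,"y":0.0003,"z":0.04,"rx":0,"ry":0,"rz":0},{"fingers":0.036,"x":0,"y":0,"z":0.03,"rx":0,"ry":0,"rz":0},{"fingers":0.036,"x":0,"y":0,"z":0.014,"rx":0,"ry":0,"rz":0},{"fingers":0.036,"x":0,"y":0,"z":0,"rx":0,"ry":0,"rz":0},{"fingers":0.0,"x":0,"y":0,"z":0,"rx":0,"ry":0,"rz":0},{"fingers":0.0,"x":0,"y":0,"z":0,"rx":0,"ry":0,"rz":0},{"fingers":0.0,"x":0,"y":0,"z":0,"rx":0,"ry":0,"rz":0},{"fingers":0.0,"x":0,"y":0,"z":0,"rx":0,"ry":0,"rz":0}]' 40;  python3 -c "
from h import *
st()"
```

```text
clock: 15.18
tcp_pos: [0.5626, 0.0216, 0.0229]
orientation: [0.006, 3.138, 0.001]
contact_force: [-0.3, 1.6, 7.6]
grip_width: 0.0106
gripper_force: 39.1
15.18 tcp [0.5626 0.0216 0.0229] x [-1.     0.004 -0.003] y [0.004 1.    0.001] z [ 0.003  0.001 -1.   ] w 0.0106 F [-0.3  1.6  7.6] g 39.1 q [ 0.24  0.63 -0.51  1.95  0.47  0.68  1.01]
```

```bash
python3 -m jog '[{"fingers":0.0,"x":0,"y":0,"z":-0.03,"rx":0,"ry":0,"rz":0},{"fingers":0.0,"x":0,"y":0,"z":-0.05,"rx":0,"ry":0,"rz":0},{"fingers":0.0,"x":0,"y":0,"z":-0.05,"rx":0,"ry":0,"rz":0},{"fingers":0.0,"x":0.006,"y":-0.05,"z":0,"rx":0,"ry":0,"rz":0},{"fingers":0.0,"x":0.006,"y":-0.05,"z":0,"rx":0,"ry":0,"rz":0},{"fingers":0.0,"x":0.006,"y":-0.05,"z":0,"rx":0,"ry":0,"rz":0},{"fingers":0.0,"x":0.006,"y":-0.05,"z":0,"rx":0,"ry":0,"rz":0},{"fingers":0.0,"x":0.009,"y":-0.05,"z":0,"rx":0,"ry":0,"rz":0}]'; python3 -m jog '[{"fingers":0.0,"x":0,"y":-0.032,"z":0,"rx":0,"ry":0,"rz":0},{"fingers":0.0,"x":0,"y":0,"z":0,"rx":0,"ry":0,"rz":7},{"fingers":0.0,"x":0,"y":0,"z":0,"rx":0,"ry":0,"rz":7},{"fingers":0.0,"x":0,"y":0,"z":0,"rx":0,"ry":0,"rz":0}]'
python3 - <<'E'
from h import *
st()
p,d=snap('side','s3.png')
for t in ['tube_1_mid','cradle','cradle_mid']: print(t,[(np.round(x['xyz'],3).tolist(),round(x['score'],2)) for x in r.landmark_of(t,'side')[:5]])
a=cv2.imread('pics/s3.png')[190:410,200:420];cv2.imwrite('pics/c3.png',cv2.resize(a,None,fx=2.5,fy=2.5))
W=world('side',d);x,y,z=W[...,0],W[...,1],W[...,2]
m=(d>0)&(z>.004)&(z<.01)&(x>.42)&(x<.62)&(y>-.48)&(y<-.18);print(cv2.minAreaRect((W[m][:,:2]*1000).astype(np.float32)))
m=(d>0)&(z>.018)&(z<.04)&(x>.42)&(x<.62)&(y>-.48)&(y<-.18);print(cv2.minAreaRect((W[m][:,:2]*1000).astype(np.float32)))
E
```

```text
clock: 16.18
tcp_pos: [0.5268, -0.2309, 0.152]
orientation: [0.008, 3.141, -0.001]
contact_force: [-0.1, 0.4, -0.2]
grip_width: 0.0107
gripper_force: 39.2
clock: 16.68
tcp_pos: [0.5269, -0.2612, 0.1518]
orientation: [0.389, 3.117, -0.001]
contact_force: [0.7, -0.1, 0.8]
grip_width: 0.0107
gripper_force: 39.2
16.68 tcp [ 0.5269 -0.2612  0.1518] x [-0.969  0.246 -0.   ] y [ 0.246  0.969 -0.   ] z [ 0.    -0.001 -1.   ] w 0.0107 F [ 0.7 -0.1  0.8] g 39.2 q [ 0.73  0.47 -0.49  1.82  0.27  0.92  1.44]
tube_1_mid []
cradle [([0.508, -0.329, -0.001], 0.93)]
cradle_mid [([0.51, -0.329, 0.026], 0.87)]
((509.44476318359375, -331.27020263671875), (203.48826599121094, 84.70823669433594), 75.89242553710938)
((509.2890625, -331.0965270996094), (180.38951110839844, 49.152687072753906), 75.97408294677734)
```

View pics/c3.png

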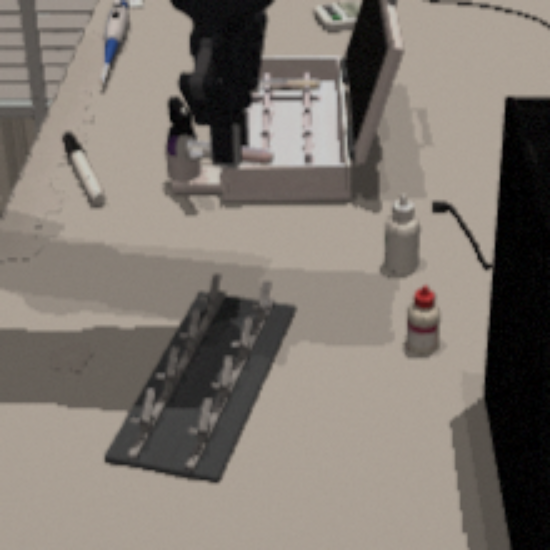

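```bash
python3 -m jog '[{"fingers":0.0,"x":-0.003,"y":0,"z":0.03,"rx":0,"ry":0,"rz":0},{"fingers":0.0,"x":0,"y":0,"z":0.04,"rx":0,"ry":0,"rz":0},{"fingers":0.0,"x":0,"y":0,"z":0.015,"rx":0,"ry":0,"rz":0},{"fingers":0.0,"x":0,"y":0,"z":0,"rx":0,"ry":0,"rz":0}]'
python3 - <<'E'
from h import *
st()
p,d=snap('side','s4.png')
W=world('side',d);x,y,z=W[...,0],W[...,1],W[...,2]
m=(d>0)&(z>.004)&(z<.01)&(x>.42)&(x<.62)&(y>-.48)&(y<-.18);print(cv2.minAreaRect((W[m][:,:2]*1000).astype(np.float32)))
a=cv2.imread('pics/s4.png')[270:400,220:350];cv2.imwrite('pics/c4.png',cv2.resize(a,None,fx=4,fy=4))
E
```

```text
clock: 17.38
tcp_pos: [0.5294, -0.2615, 0.0656]
orientation: [-0.389, -3.116, -0.001]
contact_force: [-0.2, -0.4, 0.2]
grip_width: 0.0104
gripper_force: 39.2
17.38 tcp [ 0.5294 -0.2615  0.0656] x [-0.969  0.246  0.002] y [0.246 0.969 0.001] z [-0.002  0.001 -1.   ] w 0.0104 F [-0.2 -0.4  0.2] g 39.2 q [ 0.69  0.58 -0.44  1.86  0.35  0.77  1.38]
((525.229248046875, -335.38360595703125), (202.58851623535156, 117.66475677490234), 76.43476104736328)
```

View pics/c4.png

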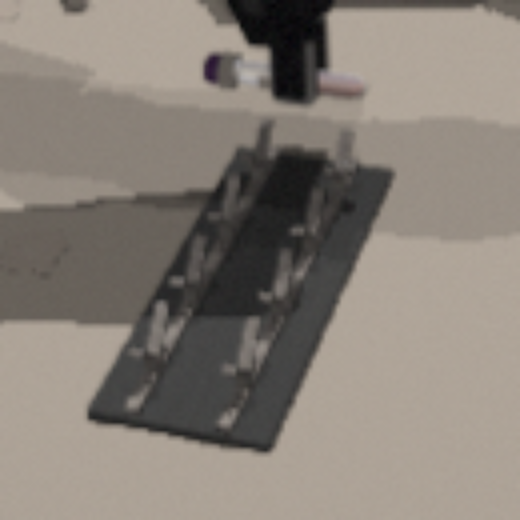

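The tube is held with its cap at crop (215,70), and the cradle hasn't moved. Lowering it now.

```bash
python3 -m jog '[{"fingers":0.0,"x":0,"y":0,"z":0.025,"rx":0,"ry":0,"rz":0},{"fingers":0.0,"x":0,"y":0,"z":0.014,"rx":0,"ry":0,"rz":0},{"fingers":0.0,"x":0,"y":0,"z":0.006,"rx":0,"ry":0,"rz":0},{"fingers":0.0,"x":0,"y":0,"z":0,"rx":0,"ry":0,"rz":0}]'
```

```text
clock: 17.92
tcp_pos: [0.5303, -0.2617, 0.0217]
orientation: [0.39, 3.117, 0.0]
contact_force: [0.4, 0.4, -0.4]
grip_width: 0.0107
gripper_force: 39.2
```

```bash
python3 -m jog '[{"fingers":0.0,"x":0,"y":0,"z":0.0025,"rx":0,"ry":0,"rz":0},{"fingers":0.0,"x":0,"y":0,"z":0,"rx":0,"ry":0,"rz":0}]'
```

```text
clock: 18.18
tcp_pos: [0.5307, -0.2617, 0.0208]
orientation: [0.39, 3.116, -0.001]
contact_force: [-3.9, 2.7, 13.1]
grip_width: 0.0108
gripper_force: 40.5
```

```bash
python3 -m jog '[{"fingers":0.034,"x":0,"y":0,"z":0,"rx":0,"ry":0,"rz":0},{"fingers":0.034,"x":0,"y":0,"z":0,"rx":0,"ry":0,"rz":0},{"fingers":0.034,"x":0,"y":0,"z":0,"rx":0,"ry":0,"rz":0},{"fingers":0.034,"x":0,"y":0,"z":-0.04,"rx":0,"ry":0,"rz":0},{"fingers":0.034,"x":0,"y":0,"z":-0.06,"rx":0,"ry":0,"rz":0},{"fingers":0.034,"x":0,"y":0,"z":-0.04,"rx":0,"ry":0,"rz":7},{"fingers":0.034,"x":0,"y":0,"z":0,"rx":0,"ry":0,"rz":0}]'
python3 - <<'E'
from h import *
st()
p,d=snap('side','s5.png')
for t in ['tube_1_mid','cradle_mid']: print(t,[(np.round(x['xyz'],3).tolist(),round(x['score'],2)) for x in r.landmark_of(t,'side')[:5]])
a=cv2.imread('pics/s5.png')[270:400,220:350];cv2.imwrite('pics/c5.png',cv2.resize(a,None,fx=4,fy=4))
E
```

```text
clock: 19.05
tcp_pos: [0.5321, -0.2626, 0.1624]
orientation: [0.58, 3.081, -0.003]
contact_force: [0.6, -0.3, -1.1]
grip_width: 0.0345
gripper_force: 0.0
19.05 tcp [ 0.5321 -0.2626  0.1624] x [-0.932  0.364 -0.007] y [ 0.364  0.932 -0.001] z [ 0.006 -0.003 -1.   ] w 0.0345 F [ 0.6 -0.3 -1.1] g 0.0 q [ 0.71  0.46 -0.47  1.8   0.25  0.94  1.34]
tube_1_mid []
cradle_mid [([0.508, -0.328, 0.025], 0.95)]
```

View pics/c5.png

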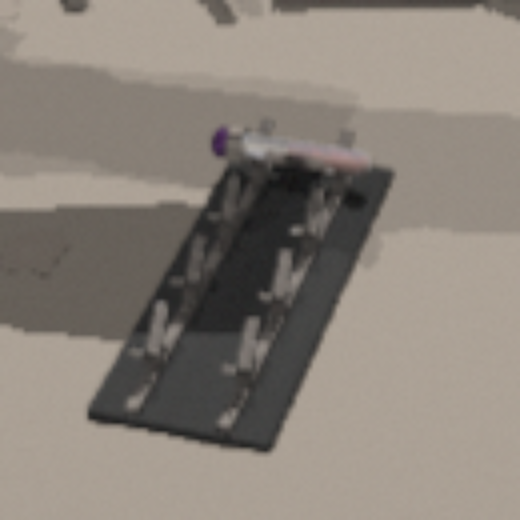

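The tube lies in the far groove at crop (290,148), on both supports. Now the second tube.

```bash
python3 -m jog '[{"fingers":0.034,"x":0,"y":0,"z":0,"rx":0,"ry":0,"rz":-10.65},{"fingers":0.034,"x":0,"y":0,"z":0,"rx":0,"ry":0,"rz":-10.65},{"fingers":0.034,"x":-0.004,"y":0.054,"z":0,"rx":0,"ry":0,"rz":0},{"fingers":0.034,"x":-0.004,"y":0.054,"z":0,"rx":0,"ry":0,"rz":0},{"fingers":0.034,"x":-0.004,"y":0.054,"z":0,"rx":0,"ry":0,"rz":0},{"fingers":0.034,"x":-0.004,"y":0.054,"z":0,"rx":0,"ry":0,"rz":0},{"fingers":0.034,"x":-0.004,"y":0.054,"z":0,"rx":0,"ry":0,"rz":0},{"fingers":0.034,"x":-0.006,"y":0.054,"z":0,"rx":0,"ry":0,"rz":0}]'; python3 -m jog '[{"fingers":0.034,"x":0,"y":0.054,"z":0,"rx":0,"ry":0,"rz":0},{"fingers":0.034,"x":0,"y":0,"z":0.06,"rx":0,"ry":0,"rz":0},{"fingers":0.034,"x":0,"y":0,"z":0.04,"rx":0,"ry":0,"rz":0},{"fingers":0.034,"x":0,"y":0,"z":0,"rx":0,"ry":0,"rz":0}]'; python3 -c "
from h import *
st()"
```

```text
clock: 20.2
tcp_pos: [0.5545, 0.0635, 0.157]
orientation: [0.002, -3.139, 0.0]
contact_force: [1.1, 0.7, 0.2]
grip_width: 0.0337
gripper_force: 0.0
clock: 20.7
tcp_pos: [0.552, 0.1153, 0.0546]
orientation: [0.003, -3.133, 0.003]
contact_force: [0.4, -0.6, 0.6]
grip_width: 0.0341
gripper_force: 0.0
20.7 tcp [0.552  0.1153 0.0546] x [-1.    -0.002  0.009] y [-0.002  1.    -0.002] z [-0.009 -0.002 -1.   ] w 0.0341 F [ 0.4 -0.6  0.6] g 0.0 q [ 0.12  0.6  -0.57  1.92  0.45  0.76  0.87]
```

```bash
python3 -m jog '[{"fingers":0.034,"x":-0.005,"y":0.001,"z":0.006,"rx":0,"ry":0,"rz":0},{"fingers":0.034,"x":0,"y":0,"z":0,"rx":0,"ry":0,"rz":0}]'
```

```text
clock: 20.95
tcp_pos: [0.562, 0.1174, 0.0539]
orientation: [-0.0, 3.139, 0.001]
contact_force: [1.0, -0.0, -0.4]
grip_width: 0.0339
gripper_force: 0.0
```

```bash
python3 -m jog '[{"fingers":0.034,"x":0.0035,"y":-0.001,"z":0.02,"rx":0,"ry":0,"rz":0},{"fingers":0.034,"x":0,"y":0,"z":0.01,"rx":0,"ry":0,"rz":0},{"fingers":0.034,"x":0,"y":0,"z":0,"rx":0,"ry":0,"rz":0},{"fingers":0.0,"x":0,"y":0,"z":0,"rx":0,"ry":0,"rz":0},{"fingers":0.0,"x":0,"y":0,"z":0,"rx":0,"ry":0,"rz":0},{"fingers":0.0,"x":0,"y":0,"z":0,"rx":0,"ry":0,"rz":0}]' 40; python3 -c "
from h import *
st()"
```

```text
clock: 21.7
tcp_pos: [0.5579, 0.1175, 0.0237]
orientation: [-0.002, 3.139, 0.003]
contact_force: [-0.2, 3.7, 4.9]
grip_width: 0.0104
gripper_force: 40.3
21.7 tcp [0.5579 0.1175 0.0237] x [-1.    -0.002 -0.002] y [-0.002  1.     0.002] z [ 0.002  0.002 -1.   ] w 0.0104 F [-0.2  3.7  4.9] g 40.3 q [ 0.09  0.64 -0.54  1.93  0.49  0.7   0.83]
```

```bash
python3 -m jog '[{"fingers":0.0,"x":0,"y":0,"z":-0.03,"rx":0,"ry":0,"rz":0},{"fingers":0.0,"x":0,"y":0,"z":-0.05,"rx":0,"ry":0,"rz":0},{"fingers":0.0,"x":0,"y":0,"z":-0.05,"rx":0,"ry":0,"rz":0},{"fingers":0.0,"x":0.006,"y":-0.0525,"z":0,"rx":0,"ry":0,"rz":0},{"fingers":0.0,"x":0.006,"y":-0.0525,"z":0,"rx":0,"ry":0,"rz":0},{"fingers":0.0,"x":0.006,"y":-0.0525,"z":0,"rx":0,"ry":0,"rz":0},{"fingers":0.0,"x":0.006,"y":-0.0525,"z":0,"rx":0,"ry":0,"rz":0},{"fingers":0.0,"x":0.006,"y":-0.0525,"z":0,"rx":0,"ry":0,"rz":0}]'; python3 -m jog '[{"fingers":0.0,"x":0.006,"y":-0.0525,"z":0,"rx":0,"ry":0,"rz":0},{"fingers":0.0,"x":0.006,"y":-0.0525,"z":0,"rx":0,"ry":0,"rz":0},{"fingers":0.0,"x":0.006,"y":-0.0525,"z":0,"rx":0,"ry":0,"rz":0},{"fingers":0.0,"x":0.006,"y":-0.0525,"z":0,"rx":0,"ry":0,"rz":0},{"fingers":0.0,"x":0,"y":0,"z":0,"rx":0,"ry":0,"rz":7},{"fingers":0.0,"x":0,"y":0,"z":0,"rx":0,"ry":0,"rz":7},{"fingers":0.0,"x":0,"y":0,"z":0,"rx":0,"ry":0,"rz":0}]'
python3 - <<'E'
from h import *
st()
p,d=snap('side','s6.png')
for t in ['tube_1_mid','cradle','cradle_mid']: print(t,[(np.round(x['xyz'],3).tolist(),round(x['score'],2)) for x in r.landmark_of(t,'side')[:5]])
W=world('side',d);x,y,z=W[...,0],W[...,1],W[...,2]
m=(d>0)&(z>.004)&(z<.01)&(x>.42)&(x<.62)&(y>-.48)&(y<-.18);print(cv2.minAreaRect((W[m][:,:2]*1000).astype(np.float32)))
a=cv2.imread('pics/s6.png')[190:410,200:420];cv2.imwrite('pics/c6.png',cv2.resize(a,None,fx=2.5,fy=2.5))
E
```

```text
clock: 22.7
tcp_pos: [0.5263, -0.1488, 0.1527]
orientation: [-0.0, -3.141, 0.001]
contact_force: [0.2, -0.2, -0.3]
grip_width: 0.0105
gripper_force: 39.8
clock: 23.58
tcp_pos: [0.5026, -0.3567, 0.1525]
orientation: [-0.381, -3.117, 0.001]
contact_force: [0.3, 1.0, 0.3]
grip_width: 0.0103
gripper_force: 39.9
23.57 tcp [ 0.5026 -0.3567  0.1525] x [-0.971  0.241  0.001] y [ 0.241  0.971 -0.   ] z [-0.001 -0.    -1.   ] w 0.0103 F [0.3 1.  0.3] g 39.9 q [ 0.87  0.51 -0.47  1.75  0.27  0.95  1.61]
tube_1_mid []
cradle [([0.508, -0.329, -0.001], 0.68)]
cradle_mid [([0.509, -0.328, 0.029], 0.73)]
((509.3966064453125, -332.097900390625), (202.08523559570312, 84.4707260131836), 75.74311828613281)
```

View pics/c6.png

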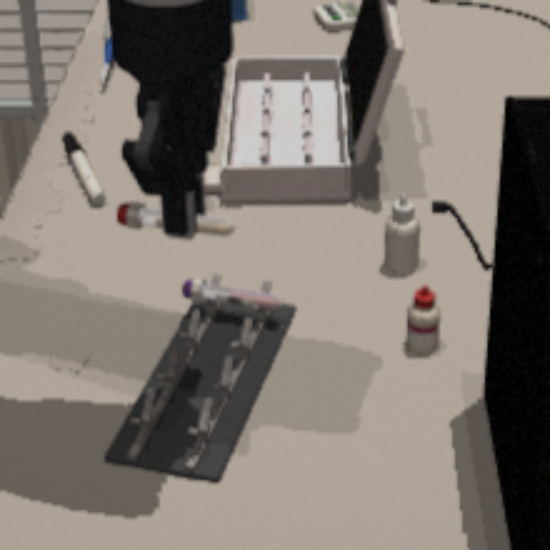

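The warmer is empty. The second tube (red cap at crop (130,213)) is held above the cradle, which hasn't moved.

```bash
python3 -m jog '[{"fingers":0.0,"x":0,"y":0.002,"z":0.03,"rx":0,"ry":0,"rz":0},{"fingers":0.0,"x":0,"y":0,"z":0.04,"rx":0,"ry":0,"rz":0},{"fingers":0.0,"x":0,"y":0,"z":0.02,"rx":0,"ry":0,"rz":0},{"fingers":0.0,"x":0,"y":0,"z":0,"rx":0,"ry":0,"rz":0},{"fingers":0.0,"x":0,"y":0,"z":0,"rx":0,"ry":0,"rz":0}]'; python3 - <<'E'
from h import *
st()
r.grab_frame('side')
for t in ['cradle','cradle_mid']: print(t,[(np.round(x['xyz'],3).tolist(),round(x['score'],2)) for x in r.landmark_of(t,'side')[:5]])
E
```

```text
clock: 24.4
tcp_pos: [0.5049, -0.3548, 0.064]
orientation: [0.381, 3.116, -0.001]
contact_force: [0.3, 0.1, 0.1]
grip_width: 0.0106
gripper_force: 39.9
24.4 tcp [ 0.5049 -0.3548  0.064 ] x [-0.97   0.241 -0.002] y [ 0.241  0.971 -0.   ] z [ 0.002 -0.001 -1.   ] w 0.0106 F [0.3 0.1 0.1] g 39.9 q [ 0.83  0.62 -0.43  1.8   0.35  0.79  1.55]
cradle [([0.508, -0.33, 0.0], 0.72)]
cradle_mid [([0.512, -0.33, 0.027], 0.82)]
```

```bash
python3 -m jog '[{"fingers":0.0,"x":0.001,"y":0,"z":0.025,"rx":0,"ry":0,"rz":0},{"fingers":0.0,"x":0,"y":0,"z":0.013,"rx":0,"ry":0,"rz":0},{"fingers":0.0,"x":0,"y":0,"z":0.005,"rx":0,"ry":0,"rz":0},{"fingers":0.0,"x":0,"y":0,"z":0.001,"rx":0,"ry":0,"rz":0},{"fingers":0.0,"x":0,"y":0,"z":0,"rx":0,"ry":0,"rz":0}]'
```

```text
clock: 25.18
tcp_pos: [0.5026, -0.3537, 0.0212]
orientation: [-0.382, -3.117, 0.001]
contact_force: [-7.8, 4.7, 20.4]
grip_width: 0.0107
gripper_force: 41.9
```

```bash
python3 -m jog '[{"fingers":0.034,"x":0,"y":0,"z":-0.0015,"rx":0,"ry":0,"rz":0},{"fingers":0.034,"x":0,"y":0,"z":0,"rx":0,"ry":0,"rz":0},{"fingers":0.034,"x":0,"y":0,"z":0,"rx":0,"ry":0,"rz":0},{"fingers":0.034,"x":0,"y":0,"z":-0.04,"rx":0,"ry":0,"rz":0},{"fingers":0.034,"x":0,"y":0,"z":-0.06,"rx":0,"ry":0,"rz":0},{"fingers":0.034,"x":0,"y":0,"z":-0.06,"rx":0,"ry":0,"rz":0},{"fingers":0.034,"x":0,"y":0.05,"z":-0.03,"rx":0,"ry":0,"rz":0},{"fingers":0.034,"x":0,"y":0.05,"z":0,"rx":0,"ry":0,"rz":0}]'; python3 -m jog '[{"fingers":0.034,"x":0,"y":0.05,"z":0,"rx":0,"ry":0,"rz":10.5},{"fingers":0.034,"x":0,"y":0.05,"z":0,"rx":0,"ry":0,"rz":10.5},{"fingers":0.034,"x":0,"y":0.0,"z":0,"rx":0,"ry":0,"rz":10.5},{"fingers":0.034,"x":0,"y":0.0,"z":0,"rx":0,"ry":0,"rz":10.5},{"fingers":0.034,"x":0,"y":0.0,"z":0,"rx":0,"ry":0,"rz":10.5},{"fingers":0.03,"x":0,"y":0.0,"z":0,"rx":0,"ry":0,"rz":10.5},{"fingers":0.03,"x":0,"y":0.0,"z":0,"rx":0,"ry":0,"rz":10.5},{"fingers":0.03,"x":0,"y":0.0,"z":0,"rx":0,"ry":0,"rz":2.5}]'
python3 - <<'E'
from h import *
st()
p,d=snap('side','s7.png');
for t in ['tube_1_mid','lid_handle']: print(t,[(np.round(x['xyz'],3).tolist(),round(x['score'],2)) for x in r.landmark_of(t,'side')[:5]])
a=cv2.imread('pics/s7.png')[270:400,220:350];a=cv2.resize(a,None,fx=4,fy=4)
p,d=snap('top','t7.png')
b=cv2.imread('pics/t7.png')[225:315,405:535];b=cv2.resize(b,(520,520*90//130));
c=np.zeros((520,800,3),np.uint8);c[:,:400]=cv2.resize(a,(400,520));c[:360,400:]=cv2.resize(b,(400,360));cv2.imwrite('pics/c7.png',c)
W=world('top',d);x,y,z=W[...,0],W[...,1],W[...,2]
m=(d>0)&(z>.032)&(z<.06)&(x>.42)&(x<.62)&(y>-.48)&(y<-.18)
n,l=cv2.connectedComponents(m.astype(np.uint8))
for i in range(1,n):
    P=W[l==i]
    if len(P)>20: print(len(P),cv2.minAreaRect((P[:,:2]*1000).astype(np.float32)),P[:,2].max())
E
```

```text
clock: 26.18
tcp_pos: [0.529, -0.257, 0.2134]
orientation: [0.384, 3.112, -0.003]
contact_force: [0.3, 1.0, -0.4]
grip_width: 0.0339
gripper_force: 0.0
clock: 27.18
tcp_pos: [0.5597, -0.163, 0.21]
orientation: [-2.224, -2.219, 0.0]
contact_force: [-0.5, 1.1, -0.0]
grip_width: 0.03
gripper_force: 0.0
27.18 tcp [ 0.5597 -0.163   0.21  ] x [0.002 1.    0.   ] y [ 1.    -0.002 -0.   ] z [-0.  0. -1.] w 0.03 F [-0.5  1.1 -0. ] g 0.0 q [ 0.41  0.37 -0.3   1.79  0.12  1.01  0.06]
tube_1_mid []
lid_handle [([0.669, 0.069, 0.19], 0.86)]
```

View pics/c7.png

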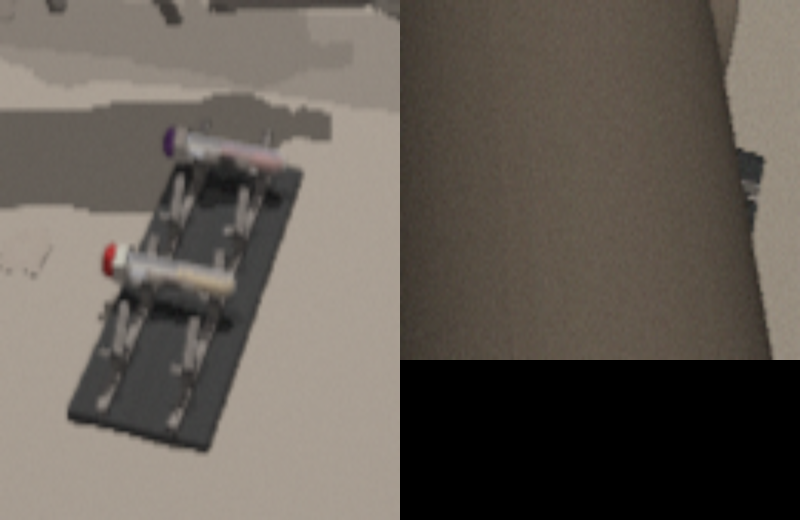

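Both tubes lie in their grooves, at about (225,148) and (165,272) in the left half. The lid comes next: I'll grip the handle from above.

```bash
python3 -m jog '[{"fingers":0.03,"x":0,"y":0,"z":-0.05,"rx":0,"ry":0,"rz":0},{"fingers":0.03,"x":0.0475,"y":0.027,"z":0,"rx":0,"ry":0,"rz":0},{"fingers":0.03,"x":0.0475,"y":0.027,"z":0,"rx":0,"ry":0,"rz":0},{"fingers":0.03,"x":0.0475,"y":0.027,"z":0,"rx":0,"ry":0,"rz":0},{"fingers":0.03,"x":0.0475,"y":0.027,"z":0,"rx":0,"ry":0,"rz":0},{"fingers":0.03,"x":0.038,"y":0,"z":0,"rx":0,"ry":0,"rz":0},{"fingers":0.03,"x":0,"y":0,"z":0,"rx":0,"ry":0,"rz":0},{"fingers":0.03,"x":0,"y":0,"z":0,"rx":0,"ry":0,"rz":0}]'; python3 - <<'E'
from h import *
st()
p,d=snap('side','s8.png');
for t in ['lid_handle','cradle']: print(t,[(np.round(x['xyz'],3).tolist(),round(x['score'],2)) for x in r.landmark_of(t,'side')[:5]])
E
```

```text
clock: 28.38
tcp_pos: [0.6676, 0.0641, 0.26]
orientation: [2.22, 2.222, -0.001]
contact_force: [-0.5, -0.4, 0.8]
grip_width: 0.0302
gripper_force: 0.0
28.38 tcp [0.6676 0.0641 0.26  ] x [-0.001  1.    -0.001] y [ 1.     0.001 -0.   ] z [-0.    -0.001 -1.   ] w 0.0302 F [-0.5 -0.4  0.8] g 0.0 q [ 0.06  0.47 -0.36  1.51  0.17  1.19 -0.33]
lid_handle [([0.668, 0.067, 0.19], 0.82)]
cradle [([0.509, -0.328, -0.0], 0.82)]
```

```bash
python3 -m jog '[{"fingers":0.03,"x":0.002,"y":0.001,"z":0.04,"rx":0,"ry":0,"rz":0},{"fingers":0.03,"x":0,"y":0,"z":0.025,"rx":0,"ry":0,"rz":0},{"fingers":0.03,"x":0,"y":0,"z":0.014,"rx":0,"ry":0,"rz":0},{"fingers":0.03,"x":0,"y":0,"z":0,"rx":0,"ry":0,"rz":0},{"fingers":0.0,"x":0,"y":0,"z":0,"rx":0,"ry":0,"rz":0},{"fingers":0.0,"x":0,"y":0,"z":0,"rx":0,"ry":0,"rz":0},{"fingers":0.0,"x":0,"y":0,"z":0,"rx":0,"ry":0,"rz":0}]' 25; python3 -c "
from h import *
st()"
```

```text
clock: 29.4
tcp_pos: [0.6693, 0.067, 0.1826]
orientation: [2.22, 2.221, 0.002]
contact_force: [-0.8, -1.0, 4.5]
grip_width: 0.0077
gripper_force: 24.7
29.4 tcp [0.6693 0.067  0.1826] x [-0.001  1.     0.   ] y [1.    0.001 0.002] z [ 0.002  0.    -1.   ] w 0.0077 F [-0.8 -1.   4.5] g 24.7 q [ 0.05  0.54 -0.35  1.59  0.21  1.05 -0.35]
```

```bash
python3 -m jog '[{"fingers":0.0,"x":0,"y":-0.0387,"z":-0.0076,"rx":0,"ry":0,"rz":0},{"fingers":0.0,"x":0,"y":-0.0315,"z":0.0011,"rx":0,"ry":0,"rz":0},{"fingers":0.0,"x":0,"y":-0.0308,"z":0.0068,"rx":0,"ry":0,"rz":0},{"fingers":0.0,"x":0,"y":-0.0286,"z":0.0127,"rx":0,"ry":0,"rz":0},{"fingers":0.0,"x":0,"y":0,"z":0,"rx":0,"ry":0,"rz":0}]'; python3 -c "
from h import *
st()"
```

```text
clock: 30.02
tcp_pos: [0.5365, 0.0647, 0.1674]
orientation: [-2.221, -2.221, 0.008]
contact_force: [-2.8, -5.0, 3.5]
grip_width: 0.0075
gripper_force: 26.5
30.02 tcp [0.5365 0.0647 0.1674] x [-0.     1.    -0.003] y [ 1.     0.    -0.004] z [-0.004 -0.003 -1.   ] w 0.0075 F [-2.8 -5.   3.5] g 26.5 q [ 0.08  0.36 -0.39  1.92  0.17  0.9  -0.39]
```

```bash
python3 -m jog '[{"fingers":0.0,"x":0,"y":-0.0265,"z":0.0182,"rx":0,"ry":0,"rz":0},{"fingers":0.0,"x":0,"y":-0.0212,"z":0.0233,"rx":0,"ry":0,"rz":0},{"fingers":0.0,"x":0,"y":-0.0162,"z":0.0271,"rx":0,"ry":0,"rz":0},{"fingers":0.0,"x":0,"y":0,"z":0,"rx":0,"ry":0,"rz":0}]'; python3 -c "
from h import *
st()"
```

```text
clock: 30.52
tcp_pos: [0.4754, 0.0642, 0.0985]
orientation: [2.221, 2.219, -0.004]
contact_force: [1.1, -8.5, -2.5]
grip_width: 0.0077
gripper_force: 25.7
30.52 tcp [0.4754 0.0642 0.0985] x [ 0.001  1.    -0.003] y [ 1.    -0.001 -0.001] z [-0.001 -0.003 -1.   ] w 0.0077 F [ 1.1 -8.5 -2.5] g 25.7 q [ 0.06  0.37 -0.38  2.11  0.22  0.7  -0.47]
```

```bash
python3 -m jog '[{"fingers":0.0,"x":0,"y":-0.0105,"z":0.0298,"rx":0,"ry":0,"rz":0},{"fingers":0.0,"x":0,"y":-0.0035,"z":0.028,"rx":0,"ry":0,"rz":0},{"fingers":0.0,"x":0,"y":0,"z":0.004,"rx":0,"ry":0,"rz":0},{"fingers":0.0,"x":0,"y":0,"z":0,"rx":0,"ry":0,"rz":0}]'; python3 -c "
from h import *
st()"
```

```text
clock: 31.02
tcp_pos: [0.462, 0.0652, 0.0384]
orientation: [2.221, 2.219, -0.003]
contact_force: [-2.7, -7.2, 7.2]
grip_width: 0.0075
gripper_force: 27.8
31.02 tcp [0.462  0.0652 0.0384] x [ 0.001  1.    -0.003] y [ 1.    -0.001 -0.   ] z [-0.    -0.003 -1.   ] w 0.0075 F [-2.7 -7.2  7.2] g 27.8 q [ 0.01  0.46 -0.34  2.17  0.29  0.55 -0.55]
```

```bash
python3 -m jog '[{"fingers":0.02,"x":0,"y":0,"z":0,"rx":0,"ry":0,"rz":0},{"fingers":0.02,"x":0,"y":0,"z":0,"rx":0,"ry":0,"rz":0},{"fingers":0.022,"x":0,"y":0,"z":-0.05,"rx":0,"ry":0,"rz":0},{"fingers":0.022,"x":0,"y":0,"z":-0.055,"rx":0,"ry":0,"rz":0},{"fingers":0.034,"x":-0.055,"y":0.0005,"z":0,"rx":0,"ry":0,"rz":0},{"fingers":0.034,"x":-0.055,"y":0.0005,"z":0,"rx":0,"ry":0,"rz":-10.7},{"fingers":0.034,"x":0,"y":0,"z":0,"rx":0,"ry":0,"rz":-10.7},{"fingers":0.034,"x":0,"y":0,"z":0,"rx":0,"ry":0,"rz":0}]'; python3 - <<'E'
from h import *
st()
p,d=snap('side','s9.png');
for t in ['lid_handle','cradle','knob_grip']: print(t,[(np.round(x['xyz'],3).tolist(),round(x['score'],2)) for x in r.landmark_of(t,'side')[:5]])
E
```

```text
clock: 32.02
tcp_pos: [0.4628, -0.0382, 0.143]
orientation: [1.795, 2.578, 0.002]
contact_force: [-0.9, 0.7, 0.0]
grip_width: 0.0342
gripper_force: 0.0
32.02 tcp [ 0.4628 -0.0382  0.143 ] x [-0.347  0.938  0.   ] y [0.938 0.347 0.001] z [ 0.001  0.001 -1.   ] w 0.0342 F [-0.9  0.7  0. ] g 0.0 q [ 0.33  0.28 -0.44  2.11  0.17  0.79  0.14]
lid_handle [([0.462, 0.062, 0.048], 0.74)]
cradle [([0.508, -0.328, 0.001], 0.78)]
knob_grip [([0.462, -0.047, 0.072], 0.63)]
```

```bash
python3 -m jog '[{"fingers":0.034,"x":-0.0067,"y":-0.0025,"z":0,"rx":0,"ry":0,"rz":0},{"fingers":0.034,"x":0,"y":0,"z":0.04,"rx":0,"ry":0,"rz":0},{"fingers":0.034,"x":0,"y":0,"z":0.03,"rx":0,"ry":0,"rz":0},{"fingers":0.034,"x":0,"y":0,"z":0.007,"rx":0,"ry":0,"rz":0},{"fingers":0.0,"x":0,"y":0,"z":0,"rx":0,"ry":0,"rz":0},{"fingers":0.0,"x":0,"y":0,"z":0,"rx":0,"ry":0,"rz":0},{"fingers":0.0,"x":0,"y":0,"z":0,"rx":0,"ry":0,"rz":0},{"fingers":0.0,"x":0,"y":0,"z":0,"rx":0,"ry":0,"rz":0}]' 60; python3 -c "
from h import *
st()"
```

```text
clock: 33.22
tcp_pos: [0.4629, -0.0452, 0.0665]
orientation: [1.79, 2.58, 0.001]
contact_force: [0.0, 0.9, 1.8]
grip_width: 0.0107
gripper_force: 61.5
33.23 tcp [ 0.4629 -0.0452  0.0665] x [-0.35   0.937 -0.001] y [0.937 0.35  0.001] z [ 0.001 -0.    -1.   ] w 0.0107 F [0.  0.9 1.8] g 61.5 q [ 0.29  0.41 -0.39  2.16  0.27  0.62  0.07]
```

```bash
python3 -m jog '[{"fingers":0.0,"x":0,"y":0,"z":0,"rx":0,"ry":0,"rz":-10},{"fingers":0.0,"x":0,"y":0,"z":0,"rx":0,"ry":0,"rz":-10},{"fingers":0.0,"x":0,"y":0,"z":0,"rx":0,"ry":0,"rz":-10},{"fingers":0.0,"x":0,"y":0,"z":0,"rx":0,"ry":0,"rz":-10},{"fingers":0.0,"x":0,"y":0,"z":0,"rx":0,"ry":0,"rz":-10},{"fingers":0.0,"x":0,"y":0,"z":0,"rx":0,"ry":0,"rz":-10},{"fingers":0.0,"x":0,"y":0,"z":0,"rx":0,"ry":0,"rz":-8.5},{"fingers":0.0,"x":0,"y":0,"z":0,"rx":0,"ry":0,"rz":0}]'; python3 -c "
from h import *
st();print(r.get_obs()['moment'])"
```

```text
clock: 34.22
tcp_pos: [0.4633, -0.0446, 0.0665]
orientation: [0.032, 3.14, 0.002]
contact_force: [1.3, 3.1, 5.2]
grip_width: 0.0106
gripper_force: 60.3
34.23 tcp [ 0.4633 -0.0446  0.0665] x [-1.     0.02  -0.002] y [0.02  1.    0.001] z [ 0.002  0.001 -1.   ] w 0.0106 F [1.3 3.1 5.2] g 60.3 q [ 0.53  0.47 -0.68  2.14  0.47  0.67  1.08]
[0.80846233 0.27765624 0.15407421]
```

```bash
python3 -m jog '[{"fingers":0.04,"x":0,"y":0,"z":0,"rx":0,"ry":0,"rz":0},{"fingers":0.04,"x":0,"y":0,"z":0,"rx":0,"ry":0,"rz":0},{"fingers":0.04,"x":0,"y":0,"z":-0.05,"rx":0,"ry":0,"rz":0},{"fingers":0.04,"x":0,"y":0,"z":-0.06,"rx":0,"ry":0,"rz":0},{"fingers":0.04,"x":0,"y":0.03,"z":-0.05,"rx":0,"ry":0,"rz":0},{"fingers":0.04,"x":0,"y":0.055,"z":0,"rx":0,"ry":0,"rz":0},{"fingers":0.04,"x":0,"y":0.055,"z":0,"rx":0,"ry":0,"rz":0},{"fingers":0.04,"x":0,"y":0.055,"z":0,"rx":0,"ry":0,"rz":0}]'; python3 -m jog '[{"fingers":0.04,"x":0,"y":0.055,"z":0,"rx":0,"ry":0,"rz":0},{"fingers":0.04,"x":0,"y":0.055,"z":0,"rx":0,"ry":0,"rz":0},{"fingers":0.04,"x":0,"y":0.055,"z":0,"rx":0,"ry":0,"rz":0},{"fingers":0.04,"x":0,"y":0.055,"z":0,"rx":0,"ry":0,"rz":0},{"fingers":0.04,"x":0,"y":0,"z":0,"rx":0,"ry":0,"rz":0}]'; python3 look.py 10; python3 - <<'E'
from h import *
for n in ['buffer_bottle_mid','control_bottle_mid','knob_grip']: print(n,[(np.round(x['xyz'],3).tolist(),round(x['score'],2)) for x in r.landmark_of(n,'top')[:2]])
p,d=snap('top');W=world('top',d);x,y,z=W[...,0],W[...,1],W[...,2]
m=(d>0)&(z>.078)&(z<.1)&(x>.42)&(x<.51)&(y>-.09)&(y<.0)
print(cv2.minAreaRect((W[m][:,:2]*1000).astype(np.float32)))
m=(d>0)&(z>.045)&(x>.52)&(x<.6)&(y>-.06)&(y<.1);print('lid z',np.median(z[m]))
C=np.array([.509,-.331]);a=np.radians(-14.1);L=(W[...,:2]-C)@np.array([[np.cos(a),-np.sin(a)],[np.sin(a),np.cos(a)]])
for g in(.072,-.024):
  for t in(-.03,-.01,.01,.03):
    q=(d>0)&(abs(L[...,1]-g)<.012)&(abs(L[...,0]-t)<.004)&(z>.025);print(g,t,q.sum(),L[q][:,1].mean().round(4),np.percentile(z[q],80).round(4))
  q=(d>0)&(abs(L[...,1]-g)<.008)&(z>.022)&(abs(L[...,0])<.06);print('x ext',L[q][:,0].min(),L[q][:,0].max())
E
```

```text
clock: 35.22
tcp_pos: [0.4659, 0.1506, 0.226]
orientation: [0.033, 3.141, -0.001]
contact_force: [1.1, 0.4, -0.2]
grip_width: 0.0401
gripper_force: 0.0
clock: 35.85
tcp_pos: [0.4677, 0.3746, 0.2258]
orientation: [-0.02, -3.14, -0.004]
contact_force: [-0.9, -0.5, 0.0]
grip_width: 0.04
gripper_force: 0.0
35.85 tcp [0.4677 0.3746 0.2258] x [-1.     0.013  0.001] y [0.013 1.    0.003] z [-0.001  0.003 -1.   ] w 0.04 F [-0.9 -0.5  0. ] g 0.0 q [-0.13  0.5  -0.88  1.71  0.42  1.14  0.43]
top tube_1_mid []
top cradle [([0.511, -0.325, -0.0], 0.75)]
top lid_handle [([0.463, 0.066, 0.046], 0.67)]
((504.1099853515625, -329.11688232421875), (179.35824584960938, 80.30113983154297), 74.01365661621094) 981 warmer centre guess .56 .0445
side tube_1_mid []
side cradle [([0.509, -0.328, -0.003], 0.62)]
side lid_handle [([0.463, 0.063, 0.046], 0.85)]
buffer_bottle_mid [([0.664, -0.185, 0.033], 0.74), ([0.463, -0.044, 0.074], 0.61)]
control_bottle_mid [([0.672, -0.287, 0.027], 0.57)]
knob_grip [([0.465, -0.044, 0.071], 0.88), ([0.501, -0.355, 0.03], 0.43)]
((462.86138916015625, -45.4744987487793), (43.33363723754883, 11.05711841583252), 0.37839779257774353)
lid z 0.05468309693089646
0.072 -0.03 35 0.0731 0.0376
0.072 -0.01 26 0.0729 0.0345
0.072 0.01 27 0.0729 0.0353
0.072 0.03 25 0.0726 0.0346
x ext -0.04272021685048416 0.03743620869152604
-0.024 -0.03 34 -0.0225 0.0371
-0.024 -0.01 28 -0.0227 0.0352
-0.024 0.01 30 -0.0228 0.0347
-0.024 0.03 24 -0.0229 0.0342
x ext -0.04619463112200861 0.03405221255774667
```

View pics/c10.png

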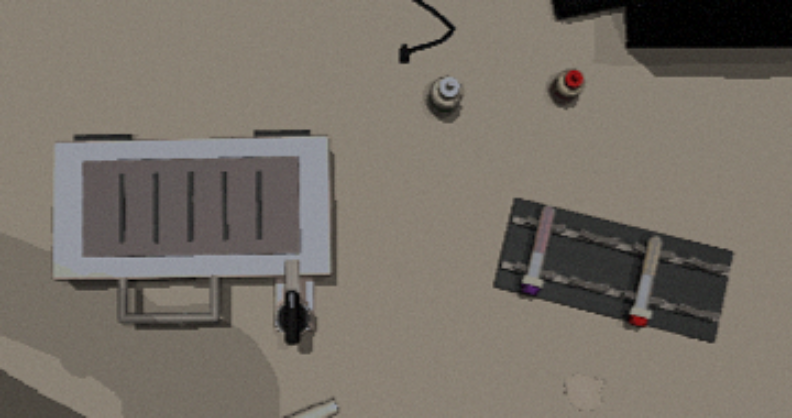

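The lid is shut, the knob's tongue is over it at (291,275), both tubes lie level in their grooves at (540,250) and (648,280), and the bottles have not moved. Handing in.

```bash
python3 -c "
from bench import r
print(r.hand_in())"
```

```text
the job is handed in; nothing more can be done
None
```

I handed the job in after about 36 s of robot time: both tubes present lie settled in grooves of the cradle, the lid is shut, the knob is locked over it, and the two bottles have not moved.

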